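Index the coverslip carousel and load it

ROBOT

A 6-joint arm with a two-finger parallel gripper is mounted at the origin on a cart in front of the work surface, level with it; the furniture and walls round the work are solid. World frame = base frame: x ahead of the robot, y to its left, z up, the work surface at z = 0. Lengths are in m, angles in degrees, forces in N, time in s.
With the tool pointing down it reaches from about 0.375 to 0.9 m from the base axis. Payload 3.1 kg.
Tool frame: the origin (TCP) lies between the finger pads; the fingertips stand 11 mm ahead of it and the grasp point (between the pads) lies 8 mm behind it; z points along the fingers, y is the line along which they close (so a half turn about z gives the same grasp; the last joint's range is limited). The gripper opens to 87 mm and grips with 3 to 60 N. Pads are 19 mm wide; open, the fingers measure 117 mm over their backs; the gripper's body (75 mm by 190 mm) begins 51 mm behind the grasp point.
Start: joints at [-75.43, 30.224, 82.088, -0, 67.689, -10.227], TCP at [0.262, -0.567, 0.197] pointing down, gripper open.
Joint ranges: [-176.69, 176.69], [-43.24, 126.21], [12.49, 139.97], [-82, 262], [0, 151.66], [-163.58, 163.58]. Speed limits (degrees/s): [159.86, 159.86, 180, 180, 180, 180].

INTERFACE

Orientations are given as a 3x3 rotation matrix whose columns are the frame's x, y, z axes.
In Python, from rig import bot, viewer, workorder, nets gives the robot as it stands. The module is installed in compiled form; this text tells all that it offers.
- The arm moves only by the tool move_arm, never from a script. Its argument "increments" is a list of rows, each a list of 7 numbers: the shift along the tool's x, y, z normalised to -1 to 1, where 1 is 0.3 m, then the turn, a rotation vector about the tool's x, y, z normalised to -1 to 1, where 1 is pi rad, then the opening, from 0 (shut) to 1 (fully open). In form: [[tx, ty, tz, wx, wy, wz, grip], ...]. A call has 1 to 10 rows; each row is the pose to reach, as a shift and turn from the pose commanded when the call began, along the tool's axes at that moment, turning the shorter way round; what a row does not reach only later rows make up. A row lasts 1/12 s, in which the tool goes at most 41.7 mm and 7.16 degrees, less where a joint would pass 70% of its speed; a pose out of reach is approached as far as the arm can. A call with a number of a shift or a turn outside -1 to 1 is refused whole. A call with a gripper value outside its range is refused whole. The fingers move at their own pace and stop on an object; the grip force is fixed at half the most. Time passes only in rows, so rows that repeat a pose let the fingers close. It gives the time, the measured TCP pose, the force, the opening and the grip force at its end, in the units of the state.
- bot.read_state(): the state, without advancing time (a new reading comes with each control period).
- viewer.capture(name): name is "scene" or "top"; returns a dict with "image" (400x640x3 uint8, blue, green, red), "K" (3x3 intrinsics, pixels), "eye" and "orientation" of the camera in the world. Camera axes: x right, y up, looking along -z (the intrinsics and any distortion apply to the point x, -y, -z); pixel columns grow to the right and rows downward; lengths in m; the calibration is good to about 2 mm. A picture is of the moment at which its call begins. There is no depth.
- workorder.hand_in(): hands the job in; it is judged then, once.
Trained networks look in the newest picture that a camera, given by its name, has taken for a name from the list of things; names that differ only in an ending like _2 or _b are one class to them, and where a whole thing is asked for, a point or a joint stands for the part that bears it (a point fixed in the world has none). Each returns a list of dicts, best first, with "conf" (0 to 1); they miss things now and then, are a little off and sometimes report something else, mostly with a low value. They report only what shows in the picture. A call takes as long as a camera call. They do not tell look-alikes from the thing itself.
- nets.find_in(camera, thing): "location" ([column, row] in pixels, amid what is visible of it).
The state is a dict: "time_s": time; "joint_positions": joint angles; "qvel": joint speeds; "tau": joint torques, N m; "position": TCP position; "tcp_rot": TCP orientation; "force": force on the tool from outside, world axes, zero at the start; "moment": the same for the moment, N m; "opening": opening from 0.0 (shut) to 1.0 (fully open); "grasp_force": force on a finger pad.
Only numpy, scipy, OpenCV 4.12 (cv2) and the standard library are available. Lean on these libraries where they do the work, as an engineer would, in place of code of your own. Each camera call takes 0.05 s, during which the arm holds its last target. There are 200 camera calls.

TASK

Work the hand lever of the ratchet carousel, one tooth a stroke, until its one empty pocket stands at the pointer on the robot's side, and let the lever go back to rest. Then set the loose coverslip box down in that pocket (do not drop it), flat on the pocket's floor. Turn the carousel only with its lever, not by pushing on the disc, and leave the cap, dish and forceps where they lie.

Things in the scene. Friction and masses are not known exactly. Their poses are not given: they have to be found in the camera images.
- index_base: fixed grey foot of the carousel; origin on the carousel's vertical axis, on the work surface; its -x axis points along the arm that carries the pointer (yaw within 0.15 rad of the world's). A spring pawl on a bracket (39 mm high, out to 160 mm from the axis, 44 degrees counter-clockwise from its +x) keeps the disc from turning back.
- pointer (a point): where a pocket's centre stands when at the pointer: 34 mm above the work surface (disc top), 85 mm from the axis. The pointer itself is a small dark steel diamond on a 44 mm high post, 140 mm from the axis on the robot's side.
- carousel: turning aluminium disc, top 34 mm above the work surface, 12 saw teeth (124 mm radius); origin on its axis at the work surface. Six round pockets, 60 degrees apart, 85 mm from the axis, each a thin ring 46 mm inside, rim 38 mm above the work surface. Five hold 25 mm high coverslip boxes, held fast. Ratchets counter-clockwise from above; stiff (0.8 N m), stays where it is put.
- empty_pocket (a point): centre of the empty pocket's floor, at the disc's top; turns with the disc. At the start 46 to 115 degrees short of the pointer, left or far left: two to four full strokes. Each full stroke leaves the disc at the next tooth, 30 degrees (44 mm at the pockets) on; the first stroke may move it less. One of these places is at the pointer within 3 mm.
- lever (a joint): lever angle about the carousel's axis, rad: 0 at rest, 0.65 at its far stop, counter-clockwise from above (the knob, on the right, moves away from the robot). A full stroke goes to 0.63 or more and back to 0.05 or less, where it takes the next tooth. A spring returns it when let go; the knob needs up to about 10 N.
- lever_knob (a point): middle of the lever's upright black round knob, 18 mm in diameter, 213 mm from the carousel's axis; this point is 55 mm above the work surface, the knob's top 75 mm, the flat lever bar below it 20 mm. The drive pawl on the bar, 39 mm high, ends 63 mm inward of the knob's axis.
- box_mid (a point): centre (half-way up) of the loose clear coverslip box, 28 x 28 mm and 25 mm high, 40 g, standing upright on the work surface at the left; its x and y axes are square to its sides.
- coverslip_box: the same loose box; origin at the centre of its underside.
- cap_a: bystander: white screw cap, 61 mm wide, 16 mm high, lying front left; origin at its underside.
- tape_dish: bystander: clear petri dish with a tape ring, 69 mm wide, 13 mm high, lying front right; origin at its underside.
- forceps: bystander: steel forceps, 126 mm long, lying behind the carousel; origin at its underside.
There are look-alikes about, which are no part of the job. Leave any black or purple look-alike of the coverslip_box alone.

How it is judged (in metres and radians):
On the way, in this order (a step that is already met when the one before it is completed fails the run):
1. the lever is swung to its far stop (value of joint lever above 0.6 rad).
2. the empty pocket stands at the pointer (within 8 mm) and the lever is back at rest (horizontal distance between empty_pocket and pointer below 0.008 m and value of joint lever below 0.08 rad and velocity of joint lever below 0.1 rad/s), for 0.2 s.
3. the box is lowered into the pocket, to within 5 mm of its floor, while still held (horizontal distance between box_mid and empty_pocket below 0.009 m and z of box_mid in the frame of empty_pocket below 0.0175 m and contact force between the fingers and coverslip_box above 0.3 N).
At the end, for the whole second after the job is handed in: The empty pocket is within 8 mm of its place at the pointer, the lever is back at rest (below 0.08 rad), and the loose box stands upright (within 0.08 rad), still, flat on that pocket's floor inside its rim (centre within 9 mm of the pocket's, within 2 mm in height) (horizontal distance between empty_pocket and pointer below 0.008 m and value of joint lever below 0.08 rad and horizontal distance between box_mid and empty_pocket below 0.009 m and z of box_mid in the frame of empty_pocket between 0.0105 and 0.0145 m and angle between coverslip_box's own z axis and vertical below 0.08 rad and linear speed of coverslip_box below 0.02 m/s); the robot touches nothing.
It fails at once if the disc is pushed by the fingers (more than 6 N) (contact force between the fingers and carousel above 6 N).
It fails at once if the screw cap is moved more than 3 cm (distance of cap_a from where it was at the start of the episode above 0.03 m).
It fails at once if the dish with the tape ring is moved more than 3 cm (distance of tape_dish from where it was at the start of the episode above 0.03 m).
It fails at once if the forceps is moved more than 3 cm (distance of forceps from where it was at the start of the episode above 0.03 m).
It also fails if it takes over 72 s, if anything falls off the work surface, if the arm or the gripper's body presses on something with over 40 N, if the wrist force passes 120 N, or if a joint passes its speed limit or range.

## Working session

There is one attempt and no reset: what is moved stays moved. The work goes in short steps, Python scripts to look and compute and a tool call to move; the robot and the scene stay as the last step left them, time stands still between calls to the robot, and variables do not carry over. Pictures are saved under pics/ and viewed, at most 10 in all, crops included, and the job is handed in when it is done.

Besides the shell and the picture viewer there is one more tool, called after "Call:" in YAML: its name, and indented under it one key for each argument. move_arm: Moves the arm, as the interface text tells. Its arguments: {"type":"object","properties":{"increments":{"type":"array"}},"required":["increments"]}

```bash
mkdir -p pics; cat > h.py <<'E'
import numpy as np, cv2
from rig import bot, viewer, workorder, nets
def cap(n,f=None):
    c=viewer.capture(n)
    if f: cv2.imwrite('pics/'+f,c['image'])
    return c
def ray(c,uv,z):
    K=np.array(c['K']);R=np.array(c['orientation']);e=np.array(c['eye'])
    d=np.linalg.solve(K,[uv[0],uv[1],1.]);d=R@(d*[1,-1,-1])
    return e+d*(z-e[2])/d[2]
def proj(c,p):
    K=np.array(c['K']);R=np.array(c['orientation']);e=np.array(c['eye'])
    q=(R.T@(np.array(p)-e))*[1,-1,-1];q=K@q
    return q[:2]/q[2]
E
python3 - <<'E'
from h import *
np.set_printoptions(precision=3,suppress=True)
H=dict(index_base=0.01,carousel=.034,lever_knob=.065,lever=.02,coverslip_box=.0125,empty_pocket=.034,cap_a=.016,tape_dish=.01,forceps=.005)
for n in ("top","scene"):
    c=cap(n,n+'0.png'); print(n,c['eye'],c['K'],[k for k in c])
    for k,z in H.items():
        print(k,[(np.round(d['location']),round(d['conf'],2),ray(c,d['location'],z)[:2]) for d in nets.find_in(n,k)][:7])
s=bot.read_state();print(s['position'],s['tcp_rot'],s['opening'])
E
```

```text
top [ 0.426 -0.028  0.942] [[370.835   0.    320.507]
 [  0.    370.835 200.729]
 [  0.      0.      1.   ]] ['image', 'K', 'eye', 'orientation']
index_base [(array([323., 207.]), 0.77, array([ 0.557, -0.042]))]
carousel [(array([320., 206.]), 0.69, array([ 0.556, -0.035]))]
lever_knob [(array([387., 228.]), 0.76, array([ 0.5  , -0.193])), (array([234., 238.]), 0.32, array([0.474, 0.169]))]
lever [(array([384., 230.]), 0.56, array([ 0.496, -0.192]))]
coverslip_box [(array([242., 163.]), 0.47, array([0.668, 0.166]))]
empty_pocket [(array([322., 206.]), 0.71, array([ 0.556, -0.037]))]
cap_a [(array([270., 276.]), 0.69, array([0.384, 0.087]))]
tape_dish [(array([369., 281.]), 0.84, array([ 0.372, -0.156])), (array([321., 209.]), 0.48, array([ 0.552, -0.037])), (array([384., 227.]), 0.48, array([ 0.505, -0.194]))]
forceps [(array([313., 144.]), 0.56, array([ 0.724, -0.015]))]
scene [0.227 0.637 0.482] [[370.477   0.    323.2  ]
 [  0.    370.477 198.721]
 [  0.      0.      1.   ]] ['image', 'K', 'eye', 'orientation']
index_base [(array([329., 219.]), 0.85, array([ 0.551, -0.029])), (arr
[... 182 characters left out ...]
ay([379., 186.]), 0.62, array([ 0.468, -0.139]))]
lever [(array([379., 189.]), 0.5, array([ 0.488, -0.205]))]
coverslip_box [(array([317., 278.]), 0.9, array([0.479, 0.169])), (array([271., 259.]), 0.78, array([0.588, 0.159])), (array([235., 249.]), 0.73, array([0.673, 0.164]))]
empty_pocket [(array([328., 214.]), 0.9, array([ 0.544, -0.012]))]
cap_a [(array([380., 268.]), 0.95, array([0.382, 0.094]))]
tape_dish [(array([419., 213.]), 0.88, array([ 0.366, -0.15 ])), (array([315., 282.]), 0.47, array([0.478, 0.178]))]
forceps [(array([269., 202.]), 0.59, array([ 0.73 , -0.043]))]
[ 0.262 -0.567  0.197] [[ 0.908  0.419  0.   ]
 [ 0.419 -0.908 -0.   ]
 [ 0.     0.    -1.   ]] 0.9973092273286089
```

View pics/top0.png

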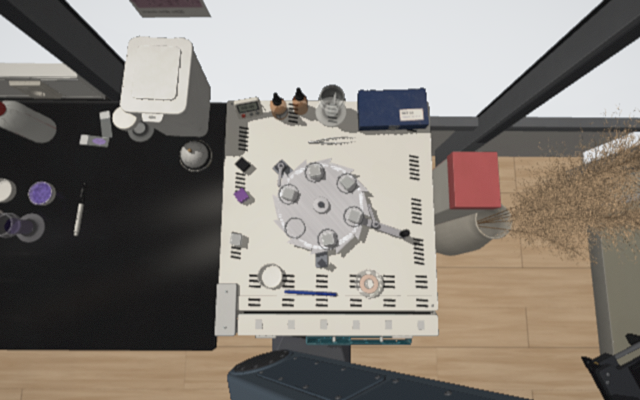

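View pics/scene0.png

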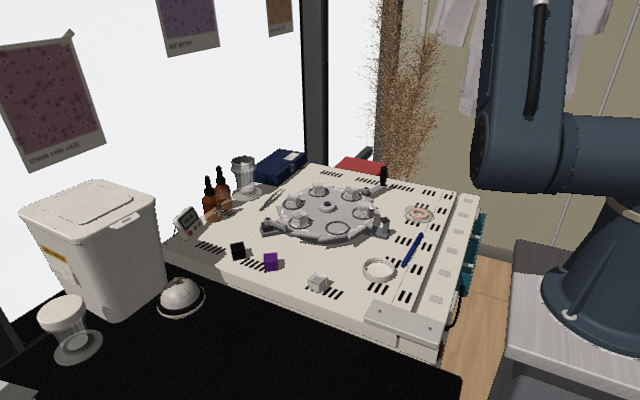

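The top view shows the axis at about (321,205), the empty pocket at (295,228), the pointer at (321,260), the knob at (405,233) and the clear box at (237,240). The black and purple look-alikes are at (243,164) and (241,196). I'll enlarge this view to get better pixels.

```bash
python3 - <<'E'
from h import *
im=cv2.imread('pics/top0.png')[145:285,220:420]
cv2.imwrite('pics/top0z.png',cv2.resize(im,None,fx=4,fy=4,interpolation=cv2.INTER_CUBIC))
E
```

```text
(no output)
```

View pics/top0z.png

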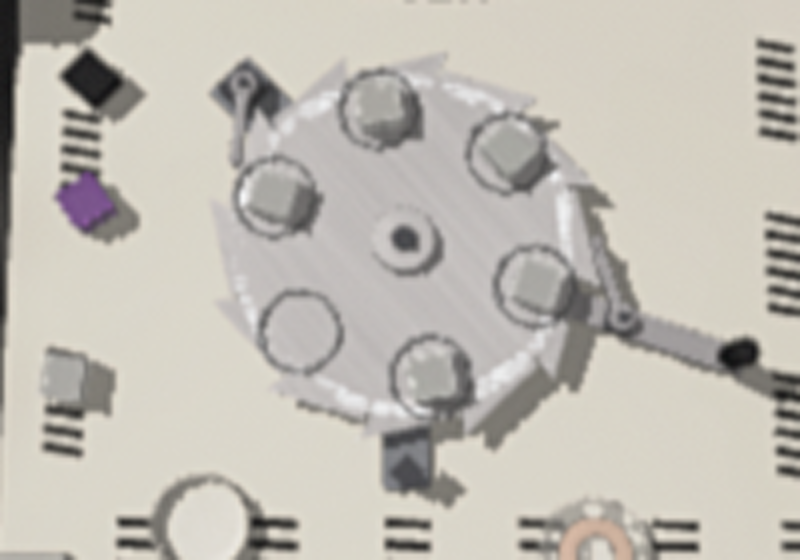

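```bash
python3 - <<'E'
from h import *
np.set_printoptions(precision=4,suppress=True)
c=cap('top'); s=cap('scene'); print(c['orientation'])
u=lambda p:((p[0]-1.5)/4+220,(p[1]-1.5)/4+145)
P=[(380,107),(507,152),(536,286),(432,375),(301,332),(277,196)]
W=np.array([ray(c,u(p),.038)[:2] for p in P]);ax=W.mean(0);print('axis',ax)
for w in W-ax: print(np.hypot(*w),np.degrees(np.arctan2(w[1],w[0])))
for n,p,z in [('ptr',(406,470),.044),('knobtop',(738,352),.07),('boxtop',(64,372),.025)]:
    w=ray(c,u(p),z)[:2];d=w-ax;print(n,w,np.hypot(*d),np.degrees(np.arctan2(d[1],d[0])))
    print('scene px',proj(s,[*w,z]))
# box corners: crops of scene around box & knob
cv2.imwrite('pics/boxz.png',np.hstack([cv2.resize(s['image'][260:300,290:345],None,fx=7,fy=7,interpolation=cv2.INTER_CUBIC),cv2.resize(c['image'][220:260,215:270],None,fx=7,fy=7,interpolation=cv2.INTER_CUBIC)]))
E
```

```text
[[ 0.0048  0.9879 -0.1548]
 [-1.      0.006   0.0076]
 [ 0.0084  0.1548  0.9879]]
axis [ 0.5575 -0.036 ]
0.08564877613798519 11.002778667752027
0.08413396769025619 -48.34543080909068
0.08484951056426622 -109.14007906292706
0.08417714013315397 -168.73502384139303
0.08522456634777734 131.84205371812814
0.08415554654499625 71.11809393752286
ptr [ 0.418  -0.0368] 0.13951420821779587 -179.65238670400356
scene px [384.7432 218.3791]
knobtop [ 0.4876 -0.2316] 0.20772382256352756 -109.65528307837566
scene px [383.7476 168.2881]
boxtop [0.4763 0.1736] 0.2247761890726718 111.17560730381481
scene px [317.0809 274.8774]
```

View pics/boxz.png

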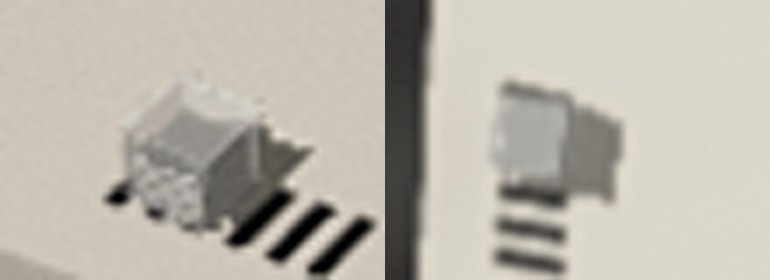

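The box top face is around (235,240) in the top view and its yaw is about -8°. The lever's mid-stroke tangent is close to world +x, so I can push straight along +x with closed fingers.

```bash
cat >> h.py <<'E'
def inc(tp,yaw):
    "tool-frame increments from the present pose to tp, tool down, tool x at yaw (deg)"
    from scipy.spatial.transform import Rotation as Ro
    s=bot.read_state();R=np.array(s['tcp_rot']);p=np.array(s['position'])
    y=np.radians(yaw);T=np.array([[np.cos(y),np.sin(y),0],[np.sin(y),-np.cos(y),0],[0,0,-1]])
    print(np.round(np.r_[R.T@(np.array(tp)-p)/.3,Ro.from_matrix(R.T@T).as_rotvec()/np.pi],4))
E
python3 - <<'E'
from h import *
from scipy.optimize import least_squares
c=cap('top');s=cap('scene');net=None
def bb(q,c):
    a=np.radians(-8);R=np.array([[np.cos(a),-np.sin(a)],[np.sin(a),np.cos(a)]])
    P=[proj(c,[*(q+R@[i,j]),z]) for i in(-.014,.014) for j in(-.014,.014) for z in(0,.025)]
    P=np.array(P);return np.r_[P.min(0),P.max(0)]
ob=np.r_[230,231.9,241.9,246.4,307.6,270.7,327.9,292.9]
f=lambda q:np.r_[bb(q,c),bb(q,s)]-ob
r=least_squares(f,[.476,.17]);print(r.x,f(r.x).round(1))
for z in(.055,.06):
    w=ray(c,(220+736.5/4,145+350.5/4),z)[:2];d=w-[.5575,-.036];print(w,np.hypot(*d),np.degrees(np.arctan2(d[1],d[0])))
inc([.44,-.243,.14],0)
E
```

```text
[0.47333262 0.17583492] [-2.   0.5  1.4 -0.7 -0.3 -1.6  0.7  0.9]
[ 0.48868922 -0.2350846 ] 0.2106409304399543 -109.06698437610295
[ 0.48833448 -0.23391594] 0.20965349943107642 -109.2629462737774
[ 0.9917 -0.7328  0.1892  0.      0.      0.1378]
```

Call:
move_arm:
  increments:
    - [0.99,-0.733,0.19,0,0,0.138,0]
    - [0.99,-0.733,0.19,0,0,0.138,0]
    - [0.99,-0.733,0.19,0,0,0.138,0]
    - [0.99,-0.733,0.19,0,0,0.138,0]
    - [0.99,-0.733,0.19,0,0,0.138,0]
    - [0.99,-0.733,0.19,0,0,0.138,0]
    - [0.99,-0.733,0.19,0,0,0.138,0]
    - [0.99,-0.733,0.19,0,0,0.138,0]
    - [0.99,-0.733,0.19,0,0,0.138,0]
    - [0.99,-0.733,0.19,0,0,0.138,0]

```text
time_s: 2.03
position: [0.4404, -0.2358, 0.1388]
tcp_rot: [[1.0, 0.006, -0.002], [0.006, -1.0, 0.005], [-0.002, -0.005, -1.0]]
force: [-1.2, -0.5, -0.0]
opening: 0.327
grasp_force: 0.0
```

Call:
move_arm:
  increments:
    - [0,0,0.14,0,0,0,0]
    - [0,0,0.28,0,0,0,0]
    - [0,0,0.28,0,0,0,0]
    - [0.05,0,0.28,0,0,0,0]
    - [0.1,0,0.28,0,0,0,0]
    - [0.15,0,0.28,0,0,0,0]
    - [0.2,0,0.28,0,0,0,0]
    - [0.25,0,0.28,0,0,0,0]
    - [0.3,0,0.28,0,0,0,0]
    - [0.35,0,0.28,0,0,0,0]

```text
time_s: 2.87
position: [0.5458, -0.2444, 0.0584]
tcp_rot: [[1.0, -0.001, 0.002], [-0.001, -1.0, -0.002], [0.002, 0.002, -1.0]]
force: [-0.3, -0.8, 0.1]
opening: 0.006
grasp_force: 0.0
```

```bash
python3 - <<'E'
from h import *
c=cap('top');print(bot.read_state()['position'],bot.read_state()['force'],bot.read_state()['opening'])
cv2.imwrite('pics/push1.png',cv2.resize(c['image'][145:285,220:420],None,fx=4,fy=4,interpolation=cv2.INTER_CUBIC))
E
```

```text
[ 0.54954841 -0.24533288  0.05884433] [ 3.14878645 -0.98130777  0.03893005] 0.006825048928453408
```

View pics/push1.png

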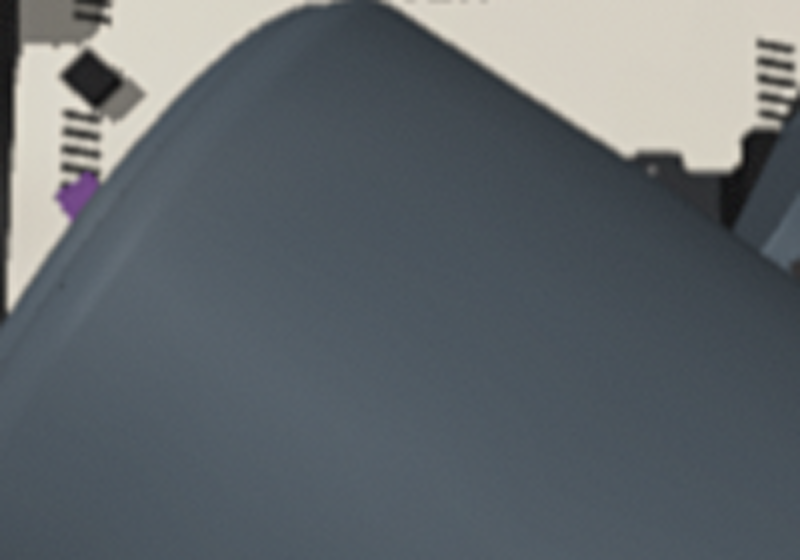

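The arm hides everything in the top view, so I'll check with the scene camera.

```bash
python3 - <<'E'
from h import *
c=cap('scene');print(bot.read_state()['position'],bot.read_state()['force'])
cv2.imwrite('pics/push2.png',cv2.resize(c['image'][110:260,230:430],None,fx=4,fy=4,interpolation=cv2.INTER_CUBIC))
print(proj(c,[.56,-.245,.065]),nets.find_in('scene','lever_knob'))
E
```

```text
[ 0.54767269 -0.24508001  0.05849455] [-0.56817038 -0.11591875  0.72029086]
[360.01792276 163.33714631] [{'location': [382.3, 187.1], 'conf': 0.75}]
```

View pics/push2.png

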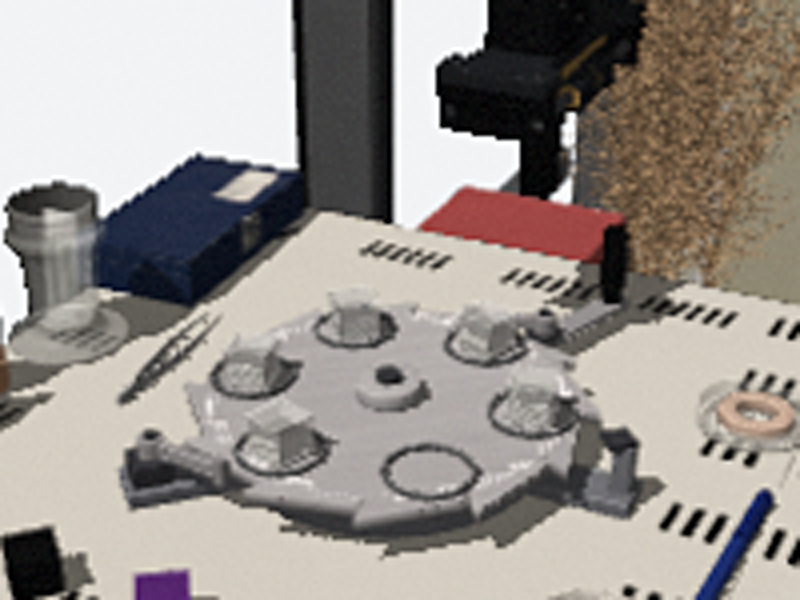

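```bash
python3 - <<'E'
from h import *
c=cap('scene');s=bot.read_state();p=s['position'];print(p,np.array(s['tcp_rot']).round(3))
for y in(-.26,-.245,-.23): print([proj(c,[x,y,.047]).round(1) for x in (.538,.548,.558)])
print(proj(c,[.4876,-.2366,.075]),proj(c,[.4876,-.2366,.02]))
cv2.imwrite('pics/push3.png',cv2.resize(c['image'][120:200,330:430],None,fx=8,fy=7,interpolation=cv2.INTER_NEAREST))
E
```

```text
[ 0.54429661 -0.24371551  0.05727279] [[ 1.    -0.001  0.001]
 [-0.001 -1.    -0.001]
 [ 0.001  0.001 -1.   ]]
[array([369.1, 168.7]), array([365.8, 168. ]), array([362.4, 167.4])]
[array([367.2, 170.7]), array([363.8, 170.1]), array([360.4, 169.4])]
[array([365.2, 172.8]), array([361.8, 172.2]), array([358.4, 171.5])]
[384.50269106 165.85111702] [383.02917333 184.34606209]
```

View pics/push3.png

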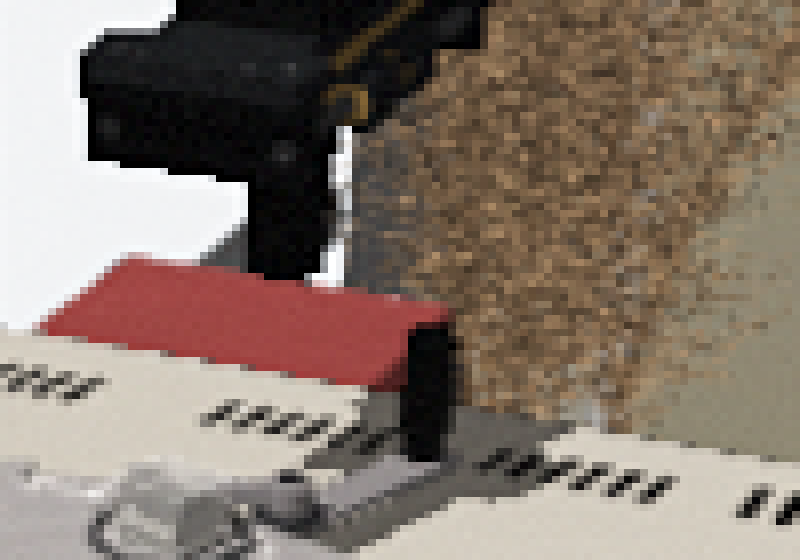

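The knob is still at rest at (384,175). The fingertip shows at row 159, but it should be near row 170. Its lower edge may be hidden by the red crate or simply sit higher than reported. I'll back off to where the background is plain and check that offset.

Call:
move_arm:
  increments:
    - [0,0,-0.1,0,0,0,0]
    - [0,0,-0.2,0,0,0,0]
    - [-0.12,0,-0.2,0,0,0,0]
    - [-0.24,0,-0.2,0,0,0,0]
    - [-0.36,0,-0.2,0,0,0,0]
    - [-0.36,0,-0.2,0,0,0,0]
    - [-0.36,0,-0.2,0,0,0,0]

```text
time_s: 3.65
position: [0.4334, -0.2423, 0.1164]
tcp_rot: [[1.0, -0.004, -0.002], [-0.004, -1.0, 0.002], [-0.002, -0.002, -1.0]]
force: [1.4, -0.6, -0.1]
opening: 0.007
grasp_force: 0.0
```

```bash
python3 - <<'E'
from h import *
c=cap('scene');s=bot.read_state();p=np.array(s['position']);print(p)
print('tip pred',proj(c,p-[0,0,.011]),'body bottom',proj(c,p+[0,0,.059]),'knob',proj(c,[.4876,-.2366,.055]))
t=cap('top');print('top tip pred',proj(t,p-[0,0,.011]))
a=c['image'][90:210,330:450];b=t['image'][170:310,330:430]
cv2.imwrite('pics/chk.png',np.hstack([cv2.resize(a,(480,480),interpolation=cv2.INTER_NEAREST),cv2.resize(b,(320,480),interpolation=cv2.INTER_NEAREST)]))
E
```

```text
[ 0.43565967 -0.24350041  0.11655782]
tip pred [405.64117191 157.57298594] body bottom [408.49638378 131.37341096] knob [383.95757461 172.69317852]
top tip pred [413.81817528 254.8003113 ]
```

View pics/chk.png

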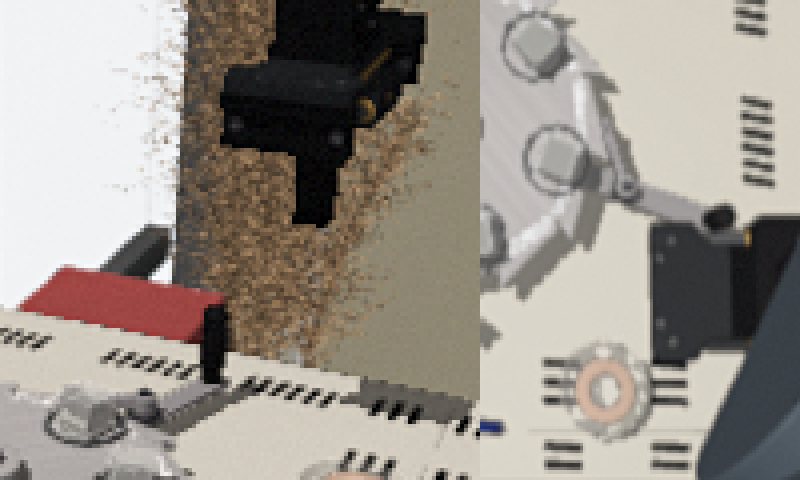

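```bash
python3 - <<'E'
from h import *
c=cap('scene');t=cap('top');e=np.array(c['eye']);p=np.array(bot.read_state()['position'])
for px in [(408.3,146.3)]:
    d=ray(c,px,0)-e
    for y in(-.23,-.2435,-.3,-.35): print(e+d*(y-e[1])/d[1])
for z in(.15,.175,.2,.225): print(z,ray(t,(383,232.7),z)[:2],ray(t,(383,275.5),z)[:2])
print(p)
s=bot.read_state();print(s['joint_positions'])
E
```

```text
[ 0.42890838 -0.23        0.14220841]
[ 0.43205405 -0.2435      0.13691565]
[ 0.44521924 -0.3         0.11476445]
[ 0.45686985 -0.35        0.09516162]
0.15 [ 0.48154629 -0.1676546 ] [ 0.39181277 -0.16574024]
0.175 [ 0.47978528 -0.16323857] [ 0.39288365 -0.16138463]
0.2 [ 0.47802427 -0.15882255] [ 0.39395454 -0.15702902]
0.225 [ 0.47626326 -0.15440652] [ 0.39502542 -0.15267341]
[ 0.43774692 -0.24396594  0.11620582]
[-4.19329566e+01  2.77388730e+01  1.04332576e+02  8.42510329e-03
  4.78083172e+01  4.80931164e+01]
```

```bash
python3 - <<'E'
from h import *
c=cap('scene');e=np.array(c['eye'])
for px in [(385.5,127),(418,128.7)]:
    d=ray(c,px,0)-e;print(e+d*(-.149-e[1])/d[1])
E
```

```text
[ 0.46632865 -0.149       0.21090504]
[ 0.39322001 -0.149       0.21747307]
```

The fingertip and the gripper body both appear about 33 mm higher than the reported pose says, while y agrees and x is off by about 4 mm. The finger therefore passed over the knob. I'll go lower by that amount and push again.

Call:
move_arm:
  increments:
    - [0,0,0.13,0,0,0,0]
    - [0,0,0.26,0,0,0,0]
    - [0,0,0.297,0,0,0,0]
    - [0,0,0.297,0,0,0,0]
    - [0.05,0,0.297,0,0,0,0]
    - [0.1,0,0.297,0,0,0,0]
    - [0.14,0,0.297,0,0,0,0]
    - [0.18,0,0.297,0,0,0,0]
    - [0.18,0,0.297,0,0,0,0]

```text
time_s: 4.65
position: [0.4934, -0.244, 0.0277]
tcp_rot: [[1.0, 0.001, 0.003], [0.001, -1.0, -0.002], [0.003, 0.002, -1.0]]
force: [-0.5, 0.3, -0.2]
opening: 0.004
grasp_force: 0.3
```

```bash
python3 - <<'E'
from h import *
c=cap('scene');s=bot.read_state();print(s['position'],s['force'])
for n in('lever_knob','lever'):print(n,[(d['location'],d['conf']) for d in nets.find_in('scene',n)])
cv2.imwrite('pics/chk2.png',cv2.resize(c['image'][110:230,300:430],None,fx=5,fy=5,interpolation=cv2.INTER_NEAREST))
E
```

```text
[ 0.49230679 -0.24361389  0.02753901] [-1.94973181  0.35812509  1.19813698]
lever_knob [([375.4, 181.0], 0.76), ([326.5, 211.9], 0.71)]
lever [([328.2, 213.3], 0.59), ([373.0, 186.9], 0.55)]
```

View pics/chk2.png

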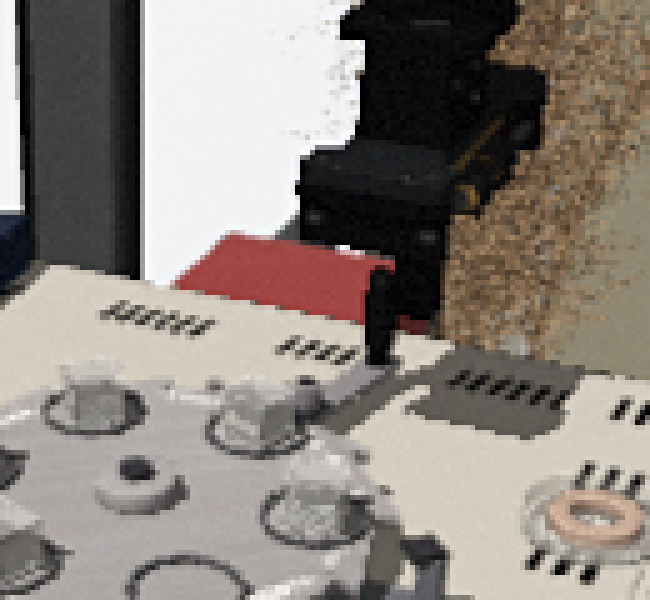

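The knob has moved from column 384 to 376 with the finger behind it, so the lever is now being pushed.

Call:
move_arm:
  increments:
    - [0.06,0,0,0,0,0,0]
    - [0.12,0,0,0,0,0,0]
    - [0.18,0,0,0,0,0,0]
    - [0.24,0,0,0,0,0,0]
    - [0.29,0,0,0,0,0,0]
    - [0.33,0,0,0,0,0,0]
    - [0.35,0,0,0,0,0,0]
    - [0.36,0,0,0,0,0,0]
    - [0.36,0,0,0,0,0,0]

```text
time_s: 5.55
position: [0.5941, -0.2414, 0.0264]
tcp_rot: [[1.0, 0.0, -0.009], [0.0, -1.0, 0.004], [-0.009, -0.004, -1.0]]
force: [-6.7, 0.8, 3.9]
opening: 0.004
grasp_force: 3.8
```

```bash
python3 - <<'E'
from h import *
c=cap('scene');s=bot.read_state();print(s['position'],s['force'])
for n in('lever_knob',):print(n,[(d['location'],d['conf']) for d in nets.find_in('scene',n)])
for a in(0,.55,.6,.65):
    b=np.radians(-109.3)+a;print(a,proj(c,[.5575+.213*np.cos(b),-.036+.213*np.sin(b),.055]))
E
```

```text
[ 0.59369426 -0.24149513  0.02637159] [-9.2342939   0.54996571  4.55098378]
lever_knob [([315.1, 278.5], 0.53), ([345.5, 175.0], 0.49)]
0 [384.18821303 172.66570946]
0.55 [345.64890701 164.0444837 ]
0.6 [341.9214692  163.72426744]
0.65 [338.17786515 163.48099568]
```

Call:
move_arm:
  increments:
    - [0.012,0,0,0,0,0,0]
    - [0.025,0,0,0,0,0,0]
    - [0.025,0,0,0,0,0,0]

```text
time_s: 5.9
position: [0.6009, -0.2398, 0.0263]
tcp_rot: [[1.0, -0.001, -0.01], [-0.001, -1.0, 0.007], [-0.01, -0.007, -1.0]]
force: [-6.5, 4.4, 5.1]
opening: 0.003
grasp_force: 4.0
```

Call:
move_arm:
  increments:
    - [0.01,0,0,0,0,0,0]
    - [0.018,0,0,0,0,0,0]
    - [0.018,0,0,0,0,0,0]

```text
time_s: 6.15
position: [0.6049, -0.2387, 0.0262]
tcp_rot: [[1.0, -0.0, -0.013], [0.0, -1.0, 0.009], [-0.013, -0.009, -1.0]]
force: [-10.0, 6.5, 7.3]
opening: 0.009
grasp_force: 5.3
```

Call:
move_arm:
  increments:
    - [0.012,0,0,0,0,0,0]
    - [0.02,0,0,0,0,0,0]
    - [0.02,0,0,0,0,0,0]

```text
time_s: 6.4
position: [0.6074, -0.2379, 0.0261]
tcp_rot: [[1.0, 0.001, -0.021], [0.001, -1.0, 0.011], [-0.021, -0.011, -1.0]]
force: [-15.1, 5.9, 11.6]
opening: 0.006
grasp_force: 8.4
```

```bash
python3 - <<'E'
from h import *
c=cap('scene');s=bot.read_state();print(s['position'],s['force'])
for n in('lever_knob',):print(n,[(d['location'],d['conf']) for d in nets.find_in('scene',n)])
im=c['image'];g=im[155:190,320:375].max(2)
for r in range(0,35,2):print(155+r,''.join('#' if v<45 else '+' if v<90 else '.' for v in g[r]))
E
```

```text
[ 0.60734297 -0.2379384   0.02614273] [-15.10660538   6.00703212  12.27345762]
lever_knob [([336.8, 173.1], 0.45)]
155 +++#####..........##########..........++++++######+...+
157 +++#####...........#########........++++++######+.....+
159 +++#####.......#############+................++......++
161 +++#####......##############+..........................
163 +++#####......##############+..........................
165 ......##......##############+..........................
167 ..............+#####+...##+............................
169 ...............####+...................................
171 ...............####+...............+...................
173 ...+++...+....#####.....................+....+.........
175 ...........+...#####+.............................+....
177 .......................................++..............
179 .................+++..+............+##+..+#+.+##+..+...
181 .............+#+.......................++..+#+.+##+..+#
183 ...............+...............................+..++...
185 ........+++++..........................................
187 ..................................++.............+.....
189 ..............+............................+...........
```

The knob is at column 336.5, where 0.65 rad predicts 338, and the force has jumped, so the lever is at its far stop. I'll let it return.

Call:
move_arm:
  increments:
    - [-0.06,0,0,0,0,0,0]
    - [-0.12,0,0,0,0,0,0]
    - [-0.18,0,0,0,0,0,0]
    - [-0.24,0,0,0,0,0,0]
    - [-0.3,0,0,0,0,0,0]
    - [-0.36,0,0,0,0,0,0]
    - [-0.42,0,0,0,0,0,0]
    - [-0.48,0,0,0,0,0,0]
    - [-0.54,0,0,0,0,0,0]
    - [-0.54,0,0,0,0,0,0]

```text
time_s: 7.33
position: [0.4512, -0.2415, 0.0268]
tcp_rot: [[1.0, -0.003, -0.004], [-0.003, -1.0, 0.003], [-0.004, -0.003, -1.0]]
force: [-0.9, 0.4, 1.0]
opening: 0.006
grasp_force: 0.0
```

```bash
cat >> h.py <<'E'
AX=np.array([.5575,-.036])
def pockets(c,init):
    "fit rotation of the six dark rim rings by dark-pixel score"
    g=cv2.cvtColor(c['image'],cv2.COLOR_BGR2GRAY).astype(np.float32)
    th=np.radians(np.arange(0,360,6));best=[]
    for a in np.arange(0,60,.5):
        sc=0
        for k in range(6):
            b=np.radians(a+60*k);q=AX+.085*np.array([np.cos(b),np.sin(b)])
            u=np.array([proj(c,[q[0]+.024*np.cos(t),q[1]+.024*np.sin(t),.038]) for t in th],np.float32)
            sc+=cv2.remap(g,u[:,:1],u[:,1:],1).mean()
        best.append((sc/6,a))
    return sorted(best)[:4]
E
python3 - <<'E'
from h import *
c=cap('scene');s=bot.read_state();print(s['position'],s['force'])
print(pockets(c,0))
im=c['image'];g=im[160:190,360:410].max(2)
for r in range(0,30,3):print(160+r,''.join('#' if v<45 else '+' if v<90 else '.' for v in g[r]))
E
```

```text
[ 0.45364177 -0.242676    0.02700549] [ 0.17179203 -0.54610624  0.48802306]
[(np.float32(129.09657), np.float64(31.0)), (np.float32(129.10626), np.float64(30.5)), (np.float32(129.31958), np.float64(31.5)), (np.float32(129.3274), np.float64(30.0))]
160 .............+++#########################+++###...
163 ........#####...............+#################+...
166 .......######+...........+........#########+....+.
169 .......######+........++++........#########+......
172 .......######+......++++++++......#########+......
175 .......#####+...+++++++++++++....#########+.......
178 .......####+......................+...............
181 ...+#...++++.+#..............................++...
184 .........++...+#++.+..............................
187 .....+++.........................+#....#+.++##+.++
```

```bash
python3 - <<'E'
from h import *
for i in range(8): c=cap('scene')
im=c['image'];g=im[160:190,360:410].max(2)
for r in range(0,30,3):print(160+r,''.join('#' if v<45 else '+' if v<90 else '.' for v in g[r]))
print(pockets(c,0)[:2])
E
```

```text
160 .............+##############################+..+..
163 ........+####...............++##############+.+...
166 ........#####+...........+.....+##########+.....+.
169 ........#####+........+++++.....#########+........
172 .......######+......++++++#+....#########+........
175 .......######....++++++++++++..+########+.........
178 ........####.....................++...............
181 ...+#+..+##..++..............................++...
184 ..........++..+#++.++.............................
187 ......++.........................+#....##+++##+.++
[(np.float32(128.6272), np.float64(31.0)), (np.float32(128.67107), np.float64(30.5))]
```

Call:
move_arm:
  increments:
    - [0,0,0,0,0,0,0]
    - [0,0,0,0,0,0,0]
    - [0,0,0,0,0,0,0]
    - [0,0,0,0,0,0,0]
    - [0,0,0,0,0,0,0]
    - [0,0,0,0,0,0,0]
    - [0,0,0,0,0,0,0]
    - [0,0,0,0,0,0,0]
    - [0,0,0,0,0,0,0]
    - [0,0,0,0,0,0,0]

```text
time_s: 8.62
position: [0.4554, -0.2432, 0.0267]
tcp_rot: [[1.0, -0.001, 0.0], [-0.001, -1.0, -0.0], [0.0, 0.0, -1.0]]
force: [-0.6, -0.1, 0.3]
opening: 0.005
grasp_force: 0.0
```

```bash
cat >> h.py <<'E'
def knob(c):
    im=c['image'];g=im[160:190,325:410].max(2)
    for r in range(0,30,3):print(160+r,''.join('#' if v<45 else '+' if v<90 else '.' for v in g[r]))
E
python3 - <<'E'
from h import *
c=cap('scene');knob(c)
print(pockets(c,0)[:2],bot.read_state()['position'])
E
```

```text
160 ###.............................................++#########################+###+.....
163 ###........................................+####...............++##############+.+...
166 ...........................................#####+...........+......+#########+.....+.
169 ...........................................#####+........++++.......#########+.......
172 .+...++...................................######+......++++++#+....#########+........
175 ......+...+....+..........................######...+++++++++++++..+########+.........
178 .................................+.........####.....................++...............
181 ......................................+#+..+##..++..............................++...
184 ................................+............++..+#+...+.............................
187 ..................................+......++.........................+#....##+++##++++
[(np.float32(128.67982), np.float64(31.0)), (np.float32(128.70448), np.float64(30.5))] [ 0.45543208 -0.24317312  0.02666059]
```

The disc moved 19.7°, so about 29.5° remains. The lever has hung up at about 0.2 rad, with the knob at column 370. I'll go over it and nudge it back from the far side.

Call:
move_arm:
  increments:
    - [0,0,-0.1,0,0,0,0]
    - [0,0,-0.16,0,0,0,0]
    - [0.13,0,-0.16,0,0,0,0]
    - [0.26,0,-0.16,0,0,0,0]
    - [0.38,0,-0.16,0,0,0,0]
    - [0.38,0,-0.16,0,0,0,0]
    - [0.38,0,-0.08,0,0,0,0]
    - [0.38,0,0,0,0,0,0]
    - [0.38,0,0,0,0,0,0]

```text
time_s: 9.42
position: [0.5659, -0.2409, 0.0224]
tcp_rot: [[1.0, -0.0, -0.008], [-0.0, -1.0, 0.005], [-0.008, -0.005, -1.0]]
force: [-1.1, 0.8, -1.0]
opening: 0.007
grasp_force: 0.0
```

Call:
move_arm:
  increments:
    - [-0.04,0,0,0,0,0,0]
    - [-0.08,0,0,0,0,0,0]
    - [-0.12,0,0,0,0,0,0]
    - [-0.15,0,0,0,0,0,0]
    - [-0.18,0,0,0,0,0,0]
    - [-0.18,0,0,0,0,0,0]

```text
time_s: 9.92
position: [0.5133, -0.2427, 0.027]
tcp_rot: [[1.0, -0.002, -0.002], [-0.002, -1.0, 0.001], [-0.002, -0.001, -1.0]]
force: [0.4, 0.4, 0.1]
opening: 0.006
grasp_force: 0.0
```

```bash
python3 - <<'E'
from h import *
c=cap('scene');knob(c)
print(pockets(c,0)[:2],bot.read_state()['position'],bot.read_state()['force'])
E
```

```text
160 ###............................................#########+............................
163 ###............................................#########+......+.....................
166 ...............................................##########+++#+....+................+.
169 ..............................................################+......++..............
172 .+....+..........................................######+######+......................
175 ......+...+....+...................................+++++######++.....................
178 .................................+.....................#######...++..+...............
181 ......................................+#...+#...+#....+######+.............+....++...
184 ..................................................+....+####+++....+#+.++............
187 ......................................................++++++++..++.+###..+##+++#+....
[(np.float32(127.01492), np.float64(31.0)), (np.float32(127.042656), np.float64(30.5))] [ 0.51457037 -0.24319782  0.02707963] [ 0.12356372 -0.9450534  -0.01573724]
```

Call:
move_arm:
  increments:
    - [-0.02,0,0,0,0,0,0]
    - [-0.035,0,0,0,0,0,0]
    - [-0.035,0,0,0,0,0,0]

```text
time_s: 10.22
position: [0.5085, -0.2439, 0.0273]
tcp_rot: [[1.0, -0.004, 0.008], [-0.003, -1.0, -0.002], [0.008, 0.002, -1.0]]
force: [6.9, 3.2, -2.3]
opening: 0.003
grasp_force: 3.5
```

```bash
python3 - <<'E'
from h import *
c=cap('scene');knob(c)
print(bot.read_state()['position'],bot.read_state()['force'])
E
```

```text
160 ###.............................................+#########+...+......................
163 ###..............................................#########+....+.....+...........+...
166 .................................................##########+#+....+................+.
169 ................................................##############+......++..............
172 .+...++............................................############......................
175 ......+...+....+....................................++++######++.....................
178 .................................+......................######+..+...+...............
181 ......................................+#...+#...+#....++#####+.............+....++...
184 ..................................................+.....#####+.....+++.+++...........
187 ......................................................++++++++..++.++##.++##++###++++
[ 0.50853402 -0.24395147  0.02731695] [ 6.69145031  1.55638544 -1.28918935]
```

The lever is at its rest stop: the knob is at column 384 and the force has risen. Now the second stroke.

Call:
move_arm:
  increments:
    - [0.02,0,-0.08,0,0,0,0]
    - [0.02,0,-0.18,0,0,0,0]
    - [-0.1,0,-0.18,0,0,0,0]
    - [-0.21,0,-0.18,0,0,0,0]
    - [-0.21,0,-0.18,0,0,0,0]
    - [-0.21,0,-0.08,0,0,0,0]
    - [-0.21,0,0,0,0,0,0]
    - [-0.21,0,0,0,0,0,0]
    - [-0.15,0,0,0,0,0,0]
    - [-0.1,0,0,0,0,0,0]

```text
time_s: 11.1
position: [0.4744, -0.2431, 0.0266]
tcp_rot: [[1.0, -0.001, -0.003], [-0.001, -1.0, 0.001], [-0.003, -0.001, -1.0]]
force: [-5.7, -5.5, -0.9]
opening: 0.003
grasp_force: 3.1
```

Call:
move_arm:
  increments:
    - [0.05,0,0,0,0,0,0]
    - [0.1,0,0,0,0,0,0]
    - [0.15,0,0,0,0,0,0]
    - [0.2,0,0,0,0,0,0]
    - [0.25,0,0,0,0,0,0]
    - [0.3,0,0,0,0,0,0]
    - [0.35,0,0,0,0,0,0]
    - [0.39,0,0,0,0,0,0]
    - [0.42,0,0,0,0,0,0]
    - [0.43,0,0,0,0,0,0]

```text
time_s: 11.93
position: [0.5996, -0.2403, 0.0268]
tcp_rot: [[1.0, 0.001, -0.011], [0.001, -1.0, 0.006], [-0.011, -0.006, -1.0]]
force: [-8.7, 3.2, 5.4]
opening: 0.006
grasp_force: 4.9
```

```bash
python3 - <<'E'
from h import *
c=cap('scene');knob(c)
print(pockets(c,0)[:2],bot.read_state()['position'],bot.read_state()['force'])
E
```

```text
160 ###..........#############+.....................+++++.+.......+...................+..
163 ###.........##############+....................................+.....................
166 ............############+...................................+.....+................+.
169 ............#####+.......................................++++........++..............
172 .+....+.....+####+.................+...................++++++#+......................
175 ......+...+..#####...........................+....++++++++++++++.....................
178 ................+...............+#+.++++............................++...............
181 ..........+#+.....................++..##+..##+..+#...................................
184 ............+++.+....+........................+..+#..................................
187 ......+........................................+....................+#....#+...#+....
[(np.float32(130.82472), np.float64(58.5)), (np.float32(130.90654), np.float64(58.0))] [ 0.59990474 -0.24019592  0.02686152] [-7.6232211   2.87827783  5.19694535]
```

Call:
move_arm:
  increments:
    - [0.02,0,0,0,0,0,0]
    - [0.035,0,0,0,0,0,0]
    - [0.045,0,0,0,0,0,0]
    - [0.045,0,0,0,0,0,0]

```text
time_s: 12.32
position: [0.6076, -0.238, 0.0267]
tcp_rot: [[1.0, 0.002, -0.022], [0.003, -1.0, 0.01], [-0.022, -0.01, -1.0]]
force: [-16.8, 5.9, 12.3]
opening: 0.004
grasp_force: 8.8
```

```bash
python3 - <<'E'
from h import *
c=cap('scene');knob(c)
print(pockets(c,0)[:4],bot.read_state()['position'],bot.read_state()['force'])
E
```

```text
160 ###......##############+........................+++++.+.......+......................
163 ###......##############+.........................................................+...
166 .........############+......................................+.....+................+.
169 .........######..........................................++++........++..............
172 .+...++..+####+...............+....+...................++++++#+......................
175 ......+...#####+.............................+....++++++++++++++.....................
178 .............+..................+#+..+++............................++...............
181 ........+#+...+..................+++..##+..##+..+#...................................
184 .....++...++++................................+...+..................................
187 .....+............................+........++.......................+#....#+...#+....
[(np.float32(130.60988), np.float64(0.0)), (np.float32(130.70183), np.float64(59.5)), (np.float32(130.7589), np.float64(0.5)), (np.float32(130.7729), np.float64(1.0))] [ 0.60756781 -0.23793445  0.02668116] [-16.49992277   5.25076439  12.59027137]
```

Call:
move_arm:
  increments:
    - [-0.06,0,0,0,0,0,0]
    - [-0.12,0,0,0,0,0,0]
    - [-0.18,0,0,0,0,0,0]
    - [-0.24,0,0,0,0,0,0]
    - [-0.3,0,0,0,0,0,0]
    - [-0.36,0,0,0,0,0,0]
    - [-0.42,0,0,0,0,0,0]
    - [-0.48,0,0,0,0,0,0]
    - [-0.54,0,0,0,0,0,0]
    - [-0.54,0,0,0,0,0,0]

```text
time_s: 13.2
position: [0.452, -0.2417, 0.0272]
tcp_rot: [[1.0, -0.002, -0.004], [-0.002, -1.0, 0.003], [-0.004, -0.003, -1.0]]
force: [-0.3, 0.7, 0.0]
opening: 0.003
grasp_force: 0.0
```

```bash
python3 - <<'E'
from h import *
for i in range(6):c=cap('scene')
knob(c)
print(pockets(c,0)[:4],bot.read_state()['position'],bot.read_state()['force'])
E
```

```text
160 ###.............................................+##############################+.....
163 ###........................................+####...............+++#############+.....
166 ...........................................#####+...........+.....+#########+......+.
169 ..........................................+#####+........+++++.....#########+........
172 .+...++...................................######+......++++++#+....#########+........
175 ......+...+....+..........................######....++++++++++++..########+..........
178 .................................+.........####.....................++...............
181 ......................................+#+..+#+..#+..............................++...
184 ................................+...........+++..+#++................................
187 ................++................+......++.........................+#....##++###+.++
[(np.float32(130.46829), np.float64(1.0)), (np.float32(130.48466), np.float64(0.5)), (np.float32(130.50417), np.float64(0.0)), (np.float32(130.70927), np.float64(59.5))] [ 0.45693457 -0.24370085  0.02695464] [ 0.65010561 -0.32578834  0.02814131]
```

The disc is at about 0.5°, so the empty pocket is at the pointer. The lever hangs at the same spot again, so I'll nudge it back to rest the same way.

Call:
move_arm:
  increments:
    - [0,0,-0.1,0,0,0,0]
    - [0,0,-0.16,0,0,0,0]
    - [0.13,0,-0.16,0,0,0,0]
    - [0.26,0,-0.16,0,0,0,0]
    - [0.38,0,-0.16,0,0,0,0]
    - [0.38,0,-0.16,0,0,0,0]
    - [0.38,0,-0.08,0,0,0,0]
    - [0.38,0,0,0,0,0,0]
    - [0.38,0,0,0,0,0,0]

```text
time_s: 14.25
position: [0.5667, -0.2409, 0.0225]
tcp_rot: [[1.0, 0.0, -0.007], [0.0, -1.0, 0.005], [-0.007, -0.005, -1.0]]
force: [-1.1, 1.4, -1.2]
opening: 0.005
grasp_force: 0.0
```

Call:
move_arm:
  increments:
    - [-0.04,0,0,0,0,0,0]
    - [-0.08,0,0,0,0,0,0]
    - [-0.12,0,0,0,0,0,0]
    - [-0.15,0,0,0,0,0,0]
    - [-0.18,0,0,0,0,0,0]
    - [-0.21,0,0,0,0,0,0]
    - [-0.21,0,0,0,0,0,0]
    - [-0.21,0,0,0,0,0,0]
    - [-0.21,0,0,0,0,0,0]

```text
time_s: 15.0
position: [0.5087, -0.2434, 0.0274]
tcp_rot: [[1.0, -0.003, 0.005], [-0.003, -1.0, -0.001], [0.005, 0.001, -1.0]]
force: [5.9, 2.8, -0.4]
opening: 0.006
grasp_force: 2.5
```

```bash
python3 - <<'E'
from h import *
c=cap('scene');knob(c)
print(pockets(c,0)[:3],bot.read_state()['position'],bot.read_state()['force'])
E
```

```text
160 ###.............................................##########+...+...................+..
163 ###..............................................#########+....+.................+...
166 ................................................###########+#+....+................+.
169 ................................................##############+.......+..............
172 .+....+............................................############......................
175 ......+...+....+...................................+++++######++.....................
178 .................................+.....................+#####+...+...................
181 ......................................+#...+#...+#....+######+.............+....++...
184 ..................................................+.....#####++....+++..+............
187 .........................................+............++++++++..++.+###.++##+.+##++++
[(np.float32(126.80063), np.float64(59.5)), (np.float32(126.98172), np.float64(59.0)), (np.float32(126.98319), np.float64(0.0))] [ 0.50872217 -0.24337504  0.02738156] [ 4.04756737  2.00287372 -1.93285094]
```

Call:
move_arm:
  increments:
    - [0.03,0,0,0,0,0,0]
    - [0.03,0,-0.12,0,0,0,0]
    - [0.03,0,-0.26,0,0,0,0]
    - [0.03,0,-0.4,0,0,0,0.7]
    - [0.03,0,-0.4,0,0,0,0.7]

```text
time_s: 15.47
position: [0.5204, -0.2467, 0.1545]
tcp_rot: [[1.0, -0.0, 0.013], [-0.0, -1.0, -0.01], [0.013, 0.01, -1.0]]
force: [1.2, -0.3, -0.8]
opening: 0.086
grasp_force: 0.0
```

```bash
python3 - <<'E'
from h import *
c=cap('scene');knob(c)
inc([.477,.175,.11],-8)
E
```

```text
160 ###.............................................+++++.+.......+...................+..
163 ###............................................................++....+...........+...
166 .........................................................+++#+....+................+.
169 ........................................................######+......++..............
172 .+...++................................................+######+......................
175 ......+...+....+...................................++++#######++.....................
178 .................................+.....................######.......++...............
181 ......................................+#...+#...+#....++#####......+++++..++....++...
184 ..................................................+....+####+....................++++
187 .....+...................................+.................++...++++###...#+...#+....
[-0.141  -1.403   0.1279  0.002  -0.003   0.0443]
```

The lever stays at rest with nothing touching it. Next is the box.

Call:
move_arm:
  increments:
    - [-0.07,-0.98,0,0,0,0.044,0.7]
    - [-0.07,-0.98,0,0,0,0.044,0.7]
    - [-0.07,-0.98,0,0,0,0.044,0.7]
    - [-0.07,-0.98,0,0,0,0.044,0.7]
    - [-0.07,-0.98,0,0,0,0.044,0.7]
    - [-0.07,-0.98,0,0,0,0.044,0.7]
    - [-0.07,-0.98,0,0,0,0.044,0.7]
    - [-0.07,-0.98,0,0,0,0.044,0.7]
    - [-0.07,-0.98,0,0,0,0.044,0.7]

```text
time_s: 16.27
position: [0.4931, 0.0533, 0.1458]
tcp_rot: [[0.991, -0.133, -0.003], [-0.133, -0.991, 0.0], [-0.003, 0.0, -1.0]]
force: [-0.3, -0.7, -0.5]
opening: 0.686
grasp_force: 0.0
```

```bash
python3 - <<'E'
from h import *
c=cap('scene')
inc([.477,.175,.08],-8);print(bot.read_state()['position'],bot.read_state()['opening'])
E
```

```text
[-1.114e-01 -4.001e-01  2.198e-01  2.000e-04  5.000e-04  1.200e-03]
[0.49395624 0.05157418 0.14595981] 0.6920021055827029
```

Call:
move_arm:
  increments:
    - [-0.111,-0.4,0.22,0,0,0,0.7]
    - [-0.111,-0.4,0.22,0,0,0,0.7]
    - [-0.111,-0.4,0.22,0,0,0,0.7]
    - [-0.111,-0.4,0.22,0,0,0,0.7]
    - [-0.111,-0.4,0.22,0,0,0,0.7]
    - [-0.111,-0.4,0.22,0,0,0,0.7]

```text
time_s: 16.82
position: [0.4785, 0.1732, 0.0798]
tcp_rot: [[0.99, -0.139, -0.001], [-0.139, -0.99, -0.001], [-0.001, 0.001, -1.0]]
force: [0.4, 0.6, -0.2]
opening: 0.698
grasp_force: 0.0
```

```bash
python3 - <<'E'
from h import *
c=cap('scene');p=np.array(bot.read_state()['position']);print(p)
a=np.radians(-8);Y=np.array([np.sin(-a),np.cos(a),0])
print([proj(c,p-[0,0,.011]+k*.03*Y+[0,0,z]).round(1) for k in(-1,1) for z in(0,.033)])
cv2.imwrite('pics/box1.png',cv2.resize(c['image'][190:310,260:390],None,fx=5,fy=5,interpolation=cv2.INTER_NEAREST))
E
```

```text
[0.4791905  0.17272831 0.08046126]
[array([325. , 246.5]), array([324.9, 231.7]), array([305.4, 263.9]), array([304.7, 248.5])]
```

View pics/box1.png

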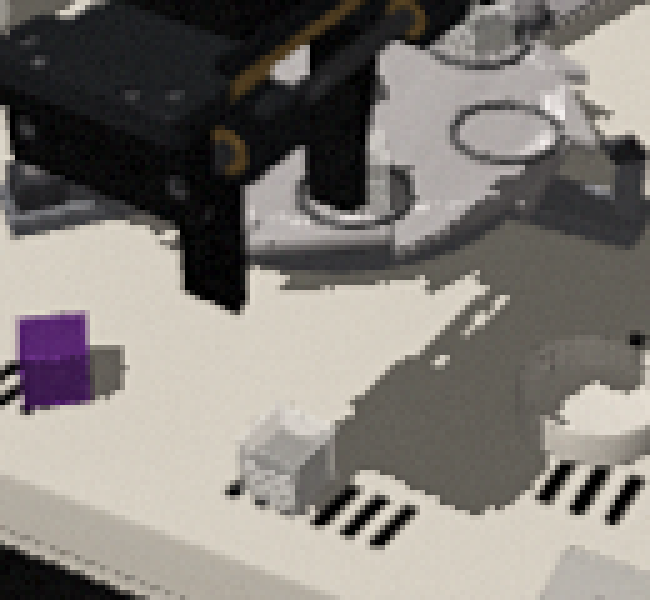

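The tips match the prediction once +33 mm is added in z (midpoint seen (315.3,240.5), predicted (314.8,240.1)), so x and y are good. The box top is at (318,278) and the empty pocket at (361.6,216.4), next to the pointer post. I'll descend in two steps.

Call:
move_arm:
  increments:
    - [-0.015,-0.008,0.1,0,0,0,0.7]
    - [-0.015,-0.008,0.2,0,0,0,0.7]
    - [-0.015,-0.008,0.25,0,0,0,0.7]
    - [-0.015,-0.008,0.28,0,0,0,0.7]
    - [-0.015,-0.008,0.28,0,0,0,0.7]
    - [-0.015,-0.008,0.295,0,0,0,0.7]
    - [-0.015,-0.008,0.308,0,0,0,0.7]
    - [-0.015,-0.008,0.308,0,0,0,0.7]

```text
time_s: 17.53
position: [0.4749, 0.1769, -0.0113]
tcp_rot: [[0.99, -0.139, 0.001], [-0.139, -0.99, 0.0], [0.001, -0.0, -1.0]]
force: [-1.0, 0.4, -0.3]
opening: 0.698
grasp_force: 0.0
```

```bash
python3 - <<'E'
from h import *
c=cap('scene');s=bot.read_state();p=np.array(s['position']);print(p,s['force'])
a=np.radians(-8);Y=np.array([np.sin(-a),np.cos(a),0])
print([proj(c,p-[0,0,-.022]+k*.03*Y).round(1) for k in(-1,1)])
g=c['image'][255:300,295:345].max(2)
for r in range(0,45,2):print(255+r,''.join('#' if v<45 else '+' if v<110 else '-' if v<180 else '.' for v in g[r]))
E
```

```text
[ 0.47485171  0.17710747 -0.01115391] [1.46849995 0.15668443 0.05599709]
[array([326.2, 273.2]), array([307.3, 291.6])]
255 ################+++++-....-##+#########+...-++++++
257 ##############++++######+##++##########-.-++++++++
259 ##############++#######################-..++++++++
261 ####+#################################+--+++-..+++
263 ###++##################################+++-..-++++
265 #######################################+-..-++++++
267 ############+++#######################+---++++++++
269 #############+++#########-.-###########+++++++++++
271 ###############++######-......#########+++++++++++
273 #############++++####-......-++++++#++++++++++++++
275 ###################-.......---..-+++++++++++++++++
277 ################-..----------..-++++++++++++++++++
279 ###++###########----------------++++++++++++++++++
281 ################+----------+++--++++++++++++++++++
283 -###############+--------+++++--++++++++++++++++++
285 ....+###########+--------++++++-++++++++++++++++++
287 ....+###########+-------+++++++++++#++++++++++++++
289 ....-###########+-------++++++++####+++++#++++++++
291 .....############++-----++++++####++++###+++++##++
293 ...-++++++######++++++++-+++####++++###+++++###+++
295 ......++++++++#+++++++++++++++++++###+++++###+++++
297 ...........+++++++++++++++++++++++++++++###+++++++
299 --............++++++++++++++++++++++++++++++++++++
```

Call:
move_arm:
  increments:
    - [0,0,0,0,0,0,0]
    - [0,0,0,0,0,0,0]
    - [0,0,0,0,0,0,0]
    - [0,0,0,0,0,0,0]
    - [0,0,0,0,0,0,0]
    - [0,0,0,0,0,0,0]

```text
time_s: 18.08
position: [0.4742, 0.1773, -0.0117]
tcp_rot: [[0.99, -0.138, 0.0], [-0.138, -0.99, 0.0], [0.0, -0.0, -1.0]]
force: [-0.7, 0.3, 0.1]
opening: 0.332
grasp_force: 0.1
```

Call:
move_arm:
  increments:
    - [0,0,-0.03,0,0,0,0]
    - [0,0,-0.1,0,0,0,0]
    - [0,0,-0.22,0,0,0,0]
    - [0,0,-0.34,0,0,0,0]
    - [0,0,-0.34,0,0,0,0]
    - [0,0,-0.34,0,0,0,0]

```text
time_s: 18.58
position: [0.4759, 0.1776, 0.0928]
tcp_rot: [[0.99, -0.138, 0.006], [-0.138, -0.99, 0.001], [0.006, -0.002, -1.0]]
force: [0.2, 0.7, -1.2]
opening: 0.305
grasp_force: 30.0
```

```bash
python3 - <<'E'
from h import *
c=cap('scene');s=bot.read_state();p=np.array(s['position']);print(p,s['force'],s['opening'],s['grasp_force'])
q=proj(c,[.475,.1755,.0125]);q2=proj(c,[p[0],p[1],p[2]+.033]);print(q,q2)
x0,y0=(q2-25).astype(int)
g=c['image'][y0:y0+50,x0:x0+50].max(2)
for r in range(0,50,2):print(y0+r,x0,''.join('#' if v<45 else '+' if v<110 else '-' if v<180 else '.' for v in g[r]))
inc([.4725,-.036,.11],-8)
E
```

```text
[0.47443474 0.17734426 0.09132061] [ 0.48590956  0.46646844 -1.01208988] 0.30273846939862614 29.995189905166626
[317.35095726 280.88504112] [316.08806482 231.51074908]
206 291 #################++++---+##############-...-+-.---
208 291 #################++###+--+############+---++++-.--
210 291 #######################+-+############+-+++++--..-
212 291 ######################++++############++++--.-.-..
214 291 #####################################+--.-----....
216 291 #####################################+-........---
218 291 #####################################-........---.
220 291 #####################################-.....-...---
222 291 ###++++##############################+-------..-..
224 291 #######################++############+---------##+
226 291 #######################+----++#######+---------+++
228 291 -+######################+--------++##+---------+++
230 291 -..---+###+-############+..-------+##+---------+++
232 291 +--------.-+############+--------+--------------++
234 291 +++++++++--+############+----++++++++------+++++--
236 291 +-...+++++++############+--++++++---------------..
238 291 .---++++++++############+-+++++++--------+++++++-.
240 291 .........++++++-+#######+-++++++--++++++++++++++++
242 291 ................-----##+--++++--++++++++++++++++++
244 291 .....................-----+---++++++++++++++++++++
246 291 ..........................--++++++++++++++++-.-...
248 291 ..................................................
250 291 ..................................................
252 291 ..................................................
254 291 ..................................................
[ 9.220e-02  7.052e-01 -6.250e-02 -2.000e-04 -6.000e-04  2.000e-04]
```

The box is gripped at 30 N, but I started lifting before the grip had built up, so the hold height is uncertain. I'll set it back down, regrip properly, and then its height relative to the tool is known.

Call:
move_arm:
  increments:
    - [0,0,0.12,0,0,0,0]
    - [0,0,0.24,0,0,0,0]
    - [0,0,0.3,0,0,0,0]
    - [0,0,0.32,0,0,0,0]
    - [0,0,0.33,0,0,0,0]
    - [0,0,0.34,0,0,0,0]
    - [0,0,0.34,0,0,0,0]

```text
time_s: 19.22
position: [0.4732, 0.1771, -0.0108]
tcp_rot: [[0.99, -0.138, -0.001], [-0.138, -0.99, -0.0], [-0.001, 0.0, -1.0]]
force: [-0.7, -0.1, -0.8]
opening: 0.309
grasp_force: 30.0
```

Call:
move_arm:
  increments:
    - [0,0,0,0,0,0,0.45]
    - [0,0,0,0,0,0,0.45]
    - [0,0,0,0,0,0,0]
    - [0,0,0,0,0,0,0]
    - [0,0,0,0,0,0,0]
    - [0,0,0,0,0,0,0]
    - [0,0,0,0,0,0,0]
    - [0,0,0,0,0,0,0]

```text
time_s: 19.88
position: [0.4744, 0.1773, -0.0116]
tcp_rot: [[0.99, -0.139, 0.001], [-0.139, -0.99, 0.0], [0.001, -0.0, -1.0]]
force: [0.8, -0.4, 2.8]
opening: 0.31
grasp_force: 30.0
```

Call:
move_arm:
  increments:
    - [0,0,-0.1,0,0,0,0]
    - [0,0,-0.22,0,0,0,0]
    - [0,0,-0.34,0,0,0,0]
    - [0,0,-0.34,0,0,0,0]
    - [0.092,0.705,-0.34,0,0,0,0]
    - [0.092,0.705,-0.34,0,0,0,0]
    - [0.092,0.705,-0.34,0,0,0,0]
    - [0.092,0.705,-0.34,0,0,0,0]
    - [0.092,0.705,-0.34,0,0,0,0]
    - [0.092,0.705,-0.34,0,0,0,0]

```text
time_s: 20.72
position: [0.4736, -0.0422, 0.09]
tcp_rot: [[0.989, -0.145, 0.002], [-0.145, -0.989, -0.002], [0.003, 0.002, -1.0]]
force: [-0.5, 0.4, -0.2]
opening: 0.303
grasp_force: 30.0
```

```bash
python3 - <<'E'
from h import *
s=bot.read_state();print(s['position'],s['opening'],s['grasp_force'])
c=cap('scene')
print('pocket seen',ray(c,(361.6,216.4),.038), 'pred px',proj(c,[.4725,-.0365,.038]))
inc([.4725,-.036,.037],-8)
E
```

```text
[ 0.4735647  -0.04217124  0.09003269] 0.303400793962198 29.99869465827942
pocket seen [ 0.46990417 -0.03128324  0.038     ] pred px [361.3765857  215.02773969]
[-0.0039 -0.0141  0.1764  0.0003 -0.0004 -0.0018]
```

```bash
python3 - <<'E'
from h import *
c=cap('scene')
im=np.full((400,640,3),200,np.uint8);im[190:310,260:390]=cv2.imread('pics/box1.png')[2::5,2::5]
g=cv2.cvtColor(im,cv2.COLOR_BGR2GRAY).astype(np.float32)
t=cv2.imread('pics/top0.png')  # static check of the ring radius on the start picture
th=np.radians(np.arange(0,360,4))
def score(c,g,x,y,r):
    u=np.array([proj(c,[x+r*np.cos(a),y+r*np.sin(a),.037]) for a in th],np.float32)
    return cv2.remap(g,u[:,:1],u[:,1:],1).mean()
R=[(score(c,g,x,y,r),x,y,r) for x in np.arange(.464,.482,.001) for y in np.arange(-.046,-.024,.001) for r in(.0235,.0245)]
for q in sorted(R)[:6]:print(np.round(q,4))
T=cap('top');print(T['image'].shape, [ (n,proj(T,[.4725,-.0365,z]).round(1)) for n,z in(('rim',.038),)])
g2=T['image'][200:270,285:360].max(2)
for r in range(0,70,3):print(200+r,''.join('#' if v<45 else '+' if v<110 else '-' if v<180 else '.' for v in g2[r]))
E
```

```text
[ 8.371e+01  4.720e-01 -3.300e-02  2.450e-02]
[ 8.58196e+01  4.72000e-01 -3.20000e-02  2.45000e-02]
[ 8.60203e+01  4.72000e-01 -3.30000e-02  2.35000e-02]
[ 8.68762e+01  4.73000e-01 -3.30000e-02  2.45000e-02]
[ 8.70753e+01  4.72000e-01 -3.20000e-02  2.35000e-02]
[ 8.71861e+01  4.72000e-01 -3.40000e-02  2.45000e-02]
(400, 640, 3) [('rim', array([321.1, 239.3]))]
200 ..-++++++++++++++++++++++++++++++++++++++++++----..........................
203 -++++++++++++++++++++++++++++++++++++++++++++++++++++++---.................
206 ++++++++++++++++++++++++++++++++++++++++++++++++++++++++++++++++---........
209 +++++++++++++++++++++++++++++++++++++++++++++++++++++++++++++++++++++++++-.
212 +++++++++++++++++++++++++++++++++++++++++++++++++++++++++++++++++++++++++++
215 +++++++++++++++++++++++++++++++++++++++++++++++++++++++++++++++++++++++++++
218 +++++++++++++++++++++++++++++++++++++++++++++++++++++++++++++++++++++++++++
221 +++++++++++++++++++++++++++++++++++++++++++++++++++++++++++++++++++++++++++
224 +++++++++++++++++++++++++++++++++++++++++++++++++++++++++++++++++++++++++++
227 +++++++++++++
[... 482 characters left out ...]
++++++++++++++++++++++++++++++++++++++++++++++++++++++++++++
248 #+-..----+###########++++++++++++++++++++++++++++++++++++++++++++++++++++++
251 +-..........--++++####+++++++##++++++++++++++++++++++++++++++++++++++++++++
254 ........................-+----+---+++++++++++++++++++++++++++++++++++++++++
257 ----..........................------------+-..-++++++++++++++++++++++++++++
260 +++++++++++---................----+++++---+-.----------++++++++++++++++++++
263 +++++++++++++++++++---........---++++++++++-.-------------+++++++++++++++++
266 ++++++++++++++++++++++++++++-------++++++++--------------++++++++++++++++++
269 +++++++++++++++++++++++++++++++++++++--------------------++++++++++++++++++
```

```bash
python3 - <<'E'
from h import *
inc([.472,-.0345,.040],-8)
E
```

```text
[ 0.0006 -0.0061  0.166  -0.0002  0.0004 -0.0006]
```

Call:
move_arm:
  increments:
    - [0,-0.006,0.08,0,0,0,0]
    - [0,-0.006,0.14,0,0,0,0]
    - [0,-0.006,0.165,0,0,0,0]
    - [0,-0.006,0.165,0,0,0,0]
    - [0,-0.006,0.165,0,0,0,0]
    - [0,-0.006,0.165,0,0,0,0]

```text
time_s: 21.37
position: [0.4729, -0.0335, 0.0413]
tcp_rot: [[0.991, -0.137, 0.001], [-0.137, -0.991, -0.0], [0.001, 0.0, -1.0]]
force: [0.6, -0.7, -0.5]
opening: 0.301
grasp_force: 30.0
```

```bash
python3 - <<'E'
from h import *
c=cap('scene');s=bot.read_state();p=np.array(s['position']);print(p)
a=np.radians(-8);X=np.array([np.cos(a),np.sin(a),0]);Y=np.array([-np.sin(a),np.cos(a),0])
b=np.r_[p[:2],p[2]+.0116]
for n,x,y,z in [('near bot',-.014,.014,0),('far bot',-.014,-.014,0),('near top',-.014,.014,.025),('far top',-.014,-.014,.025)]:
    print(n,proj(c,b+x*X+y*Y+[0,0,z]).round(1))
print('rim',[proj(c,[.472+.0235*np.cos(t),-.033+.0235*np.sin(t),.038]).round(1) for t in np.radians([0,90,180,270])])
g=cv2.resize(c['image'][188:234,340:385],None,fx=2,fy=1,interpolation=cv2.INTER_CUBIC);g=cv2.cvtColor(g,cv2.COLOR_BGR2GRAY)
for r in range(46):print(188+r,''.join('#%*+=-:. '[min(8,v//26)] for v in g[r]))
E
```

```text
[ 0.47309506 -0.0337875   0.0414812 ]
near bot [363.4 214.4]
far bot [369.5 208.9]
near top [363.9 204.5]
far top [370.1 199.2]
rim [array([351.4, 213.4]), array([357.1, 220.9]), array([370.9, 218.3]), array([364.8, 210.9])]
188 ###############################################################*+=-::------------==+++****
189 ##########################%%%%################################%*+-------------=++*++==++++
190 #########################%%***%%##############################%*=---------=+++++==++++++++
191 #########################%%****%##############################%+-:----==++++==++++++++++++
192 =+%########################%%%%%##############################*=-:-=++++==++++++++++++++++
193 :::-===+%#####################################################%*++++==++++++++++++++++=-..
194 :::::::::::-=*%####################%%%########################*+==+++=++++++++++++=-. ..  
195 ::::::::::::=+**+==+%#########################################%*+=++++++++++++=-....   ...
196 ::::::::::-+*%+=-:--:::=*####################################%%+++++++++++++=-.      .... 
197 :::::::::-===-::
[... 2794 characters left out ...]
::=+**%%%%%*********+++++++++++****
227 **%*+-:.:::::::::::::::::::::::::::::::::::::::::::::::-=+*%%%%%%%%%%%%%%**********++**%**
228 **%**=:.::::::::::::::::::::::::::::::::----:::::::::::-+%%%%%%**%%%%%%%%%%%%%%%%*********
229 ******+-::::::::::::::::::::::::::::::::::----:::::::-=**%%*%%%%%*%%%%%%**%%%%%%%%%%******
230 +****+-:::..::..::::......::..:::::::::-======--:::::-+%%%%%%%%%**%%%%**%%%%%%%%%%*%%%****
231 +*%*+:.    .:::::::...::::::::::::--====++***++=----=**%%%%%%%%%%%**%%%%*%%%%*%%**%%%%****
232 %**=:......:::::::::::::::::::-====+*******%%**++==+************%%%%%%%****%%%%%%%%%%%****
233 +=-:::::::::::::::::::::::--=+==++************%**+++*%%**************%***%%%%%%%%%%%%%%%%%
```

The box and the ring line up within about 2 mm in this view: the box's near bottom corner is at (363,213) and the ring's centre is at (361,216). I'll lower it and watch the force.

Call:
move_arm:
  increments:
    - [-0.003,-0.001,0.02,0,0,0,0]
    - [-0.003,-0.001,0.035,0,0,0,0]
    - [-0.003,-0.001,0.045,0,0,0,0]
    - [-0.003,-0.001,0.045,0,0,0,0]
    - [-0.003,-0.001,0.045,0,0,0,0]

```text
time_s: 21.83
position: [0.4714, -0.0338, 0.027]
tcp_rot: [[0.99, -0.139, -0.001], [-0.139, -0.99, 0.0], [-0.001, -0.0, -1.0]]
force: [-0.7, -0.5, -0.2]
opening: 0.309
grasp_force: 30.0
```

Call:
move_arm:
  increments:
    - [0,0,0.005,0,0,0,0]
    - [0,0,0.01,0,0,0,0]
    - [0,0,0.01,0,0,0,0]

```text
time_s: 22.08
position: [0.4715, -0.0338, 0.0241]
tcp_rot: [[0.99, -0.139, -0.0], [-0.139, -0.99, 0.0], [-0.0, -0.0, -1.0]]
force: [0.4, 0.3, -0.6]
opening: 0.308
grasp_force: 30.0
```

Call:
move_arm:
  increments:
    - [0,0,0.003,0,0,0,0]
    - [0,0,0.006,0,0,0,0]
    - [0,0,0.006,0,0,0,0]

```text
time_s: 22.33
position: [0.4717, -0.0338, 0.0224]
tcp_rot: [[0.99, -0.139, 0.0], [-0.139, -0.99, -0.0], [0.0, 0.0, -1.0]]
force: [-0.4, -0.7, -0.7]
opening: 0.309
grasp_force: 30.0
```

Call:
move_arm:
  increments:
    - [0,0,0.003,0,0,0,0]
    - [0,0,0.003,0,0,0,0]

```text
time_s: 22.5
position: [0.4717, -0.0338, 0.0224]
tcp_rot: [[0.99, -0.138, 0.001], [-0.138, -0.99, -0.0], [0.001, 0.0, -1.0]]
force: [-2.0, -0.6, 7.2]
opening: 0.308
grasp_force: 30.0
```

Contact came at exactly the expected floor height, 0.0224, with 7 N. Releasing now.

Call:
move_arm:
  increments:
    - [0,0,-0.003,0,0,0,0]
    - [0,0,-0.003,0,0,0,0.36]
    - [0,0,-0.003,0,0,0,0.42]
    - [0,0,-0.003,0,0,0,0.48]
    - [0,0,-0.003,0,0,0,0.48]
    - [0,0,-0.03,0,0,0,0.48]
    - [0,0,-0.08,0,0,0,0.48]
    - [0,0,-0.2,0,0,0,0.48]
    - [0,0,-0.32,0,0,0,0.48]
    - [0,0,-0.32,0,0,0,0.48]

```text
time_s: 23.33
position: [0.4758, -0.0349, 0.1232]
tcp_rot: [[0.99, -0.138, 0.012], [-0.138, -0.99, -0.004], [0.012, 0.002, -1.0]]
force: [0.6, -0.0, 1.1]
opening: 0.482
grasp_force: 0.0
```

```bash
python3 - <<'E'
from h import *
c=cap('scene');s=bot.read_state();print(s['position'],s['force'],s['grasp_force'])
print(pockets(c,0)[:3]);knob(c)
b=[.472,-.033,.034];a=np.radians(-8)
print('exp bbox',np.array([proj(c,[b[0]+i*np.cos(a)-j*np.sin(a),b[1]+i*np.sin(a)+j*np.cos(a),z]) for i in(-.014,.014) for j in(-.014,.014) for z in(.034,.059)]).round(1).tolist())
g=cv2.resize(c['image'][196:228,340:385],None,fx=2,fy=1,interpolation=cv2.INTER_CUBIC);g=cv2.cvtColor(g,cv2.COLOR_BGR2GRAY)
for r in range(32):print(196+r,''.join('#%*+=-:. '[min(8,v//26)] for v in g[r]))
E
```

```text
[ 0.47446751 -0.03459593  0.12111589] [-0.32409411 -0.02116467  0.18688734] 0.0
[(np.float32(123.241455), np.float64(1.5)), (np.float32(123.33441), np.float64(1.0)), (np.float32(123.50289), np.float64(2.0))]
160 ###.......................###########+.###########+++.+.......+...................+..
163 ###.......................##########+..#########+..............++................+...
166 ..........................##########+..#########+........+++#+....+................+.
169 ..........................##########+...................######+......++..............
172 .+...++...................##########+..................+######+......................
175 ......+...+....+............+#######...............++++#######++.....................
178 .................................+.....................######.......++...............
181 ......................................+#...+#...+#....++#####........................
184 ..................................................+....+####+........................
187 .....+...................................+.................++...++++###...#+..
[... 2485 characters left out ...]
+***%****++**+++++++++++++**%%%%***
221 ::::::::::::::::::::::::::-==+++****+=++==+==--=++***%%%%%*=-::=+**++++++++++++++++**%%%%%
222 ::::::::::::::::::::::::::::::--====+++*******+*****%**=-::::-=+**+++++++++++++++++++*%%%%
223 ++++=-::::::::::::::::::::::::::::::::----::--:::::----::::::-+*+++++++++++++++++++++++**%
224 %*+=-:::::::::::::::::::::::::::::::::::::::::::::::::::::::-=+*++++++++++++++++++++++++++
225 %%%*=-::::::::::::::::::::::::::::::::::..:::::::::::::::::=+******++++++++++++++++++===++
226 %%%*+-:::::::::::::::::::::::::::::::::::::::::::::::::::-+**%%%%%********++++++++++++++++
227 **%*+=::::::::::::::::::::::::::::::::::::--:::::::::::-=+*%%%%%%%%%%%**+=====-----=++++++
```

The box sits inside the ring as expected, with its near edge at column 363.5 and its bottom near row 221. The lever is at rest and the gripper is clear.

```bash
python3 -c "
from rig import workorder
print(workorder.hand_in())"
```

```text
the job is handed in; nothing more can be done
None
```

The empty pocket was brought to the pointer in two strokes, the lever is back at rest, and the coverslip box is set down flat in the pocket; the job was handed in at about 23 s, and no verdict came back (the lever hung at about 0.2 rad after each stroke, so I pushed the knob back to rest with the fingers).

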